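Open the sliding-lid box of tea lights

ROBOT

A 7-joint arm with a two-finger parallel gripper is mounted at the origin on a cart in front of the work surface, level with it; the furniture and walls round the work are solid. World frame = base frame: x ahead of the robot, y to its left, z up, the work surface at z = 0. Lengths are in m, angles in rad, forces in N, time in s.
With the tool pointing down it reaches from about 0.4 to 0.9 m from the base axis. Payload 5.5 kg.
Tool frame: the origin (TCP) lies at the very end of the fingers, on their centre line; the grasp point (between the pads) lies 19 mm behind it; z points along the fingers, y is the line along which they close (so a half turn about z gives the same grasp; the last joint's range is limited). The gripper opens to 92 mm and grips with 3 to 60 N. Pads are 19 mm wide; open, the fingers measure 130 mm over their backs; the gripper's body (75 mm by 190 mm) begins 47 mm behind the grasp point.
Start: joints at [-1.071, 0.501, -0.427, 1.55, 0.221, 1.138, -0.21], TCP at [0.152, 0.632, 0.227] pointing down, gripper open.
Joint ranges: [-2.88, 2.88], [-0.31, 2.03], [-1.54, 1.56], [0.2, 2.42], [-1.41, 4.55], [0.19, 2.02], [-2.57, 2.57]. Speed limits (rad/s): [2.57, 2.57, 3.14, 3.14, 3.14, 3.14, 3.14].

INTERFACE

Orientations are given as a unit quaternion [x, y, z, w].
In Python, from station import r gives the robot as it stands. The module is installed in compiled form; this text tells all that it offers.
- The arm moves only by the tool apply_moves, never from a script. Its argument "plan" is a list that holds one entry, the list of rows, each a list of 7 numbers: the opening, from -1 (shut) to 1 (fully open), then the shift along the tool's x, y, z as a fraction of full scale, then the turn, a rotation vector about the tool's x, y, z as a fraction of full scale. In form: [[[grip, tx, ty, tz, ax, ay, az], ...]]. A call has 1 to 20 rows; each row shifts and turns the commanded pose from where the row before left it, along the tool's axes as they then stand; what a row does not reach is not made up. Full scale, the value 1, is 0.4 m for a shift and 180 degrees for a turn. A row lasts 1/10 s, in which the tool goes at most 50 mm and 8.59 degrees, less where a joint would pass 70% of its speed; a pose out of reach is approached as far as the arm can. A call with a number of a shift or a turn outside -1 to 1 is refused whole. A call with a gripper value outside its range is refused whole. The fingers move at their own pace and stop on an object; "newtons" is the grip in N (left out, the last holds). Time passes only in rows, so rows that do not move let the fingers close. It gives the time, the measured TCP pose, the force, the opening and the grip force at its end, in the units of the state.
- r.get_obs(): the state, without advancing time (a new reading comes with each control period).
- r.camera(name): name is "side" or "top"; returns a dict with "image" (384x512x3 uint8, red, green, blue), "range_z" (384x512 float32, m along the optical axis (not along the pixel's ray), 0 where there is no reading), "camera_matrix" (3x3 intrinsics, pixels), "origin" and "rotation" of the camera in the world. Camera axes: x right, y down, z forward; pixel columns grow to the right and rows downward; lengths in m; the calibration is good to about 2 mm. A picture is of the moment at which its call begins.
- r.job_done(): hands the job in; it is judged then, once.
The state is a dict: "time_s": time; "joints": joint angles; "joint_velocities": joint speeds; "effort": joint torques, N m; "ee_pos": TCP position; "ee_rot": TCP orientation; "force": force on the tool from outside, world axes, zero at the start; "wrist_torque": the same for the moment, N m; "width": finger opening in m; "grip_force": force on a finger pad.
Only numpy, scipy, OpenCV 4.12 (cv2) and the standard library are available. Lean on these libraries where they do the work, as an engineer would, in place of code of your own. Each camera call takes 0.05 s, during which the arm holds its last target. There are 200 camera calls.

TASK

Open the wooden box whose lid has the red grip, so that the tea lights inside can be taken: its lid is held shut by two small brass humps, so lift the lid over them, slide it fully open over the covered half and leave it sitting down on its rails. Leave the box with the blue grip shut, and do not disturb the wooden salt mill.

Things in the scene. Friction and masses are not known exactly. Their poses are not given: they have to be found in the camera images.
- box_red: Wooden box fixed to the worktop, 128 (x) x 250 (y) x 103 (z) mm; origin: centre of underside, z up. Lid: pale board on feet on the rails (z = 60), shut over the -y half, opens 100 mm to +y over a fixed cover. Brass humps 8 mm high on the rails stop it after 1 to 6 mm: lift it straight up 10 to 20 mm (lips stop it at 24), then slide; lower it only past 35 mm. It stays level, captive; 0.2 to 0.3 kg.
- grip_red (a point): Point in the red grip on the lid: an upright block, 50 mm along box x and 14 mm along box y (pinch it across the 14 mm, from above). Its top is 20 mm above this point, the lid's face 30 mm below. Axes as the box's. In the box's frame: x = 0, z = 106 mm with the lid down; y = -63 to -59 mm shut, y = +37 mm fully open. Let go, the lid sinks onto its rails. Sliding drag 1 to 2 N.
- grip_blue (a point): The same point on the blue grip of the other box, which is alike but for the colour of its grip.
- salt_mill: Turned wooden salt mill, 58 mm across and 115 mm tall, standing loose behind the boxes. Origin: centre of its underside, z up.
Mind the look-alikes: they are no part of the job. Leave any orange look-alike of the salt_mill alone.

How it is judged:
By the outcome, as a careful person would: the job done as asked, in the order asked, and still so for the second after the job is handed in, with the robot touching nothing.
It also fails if it takes over 35 s, if anything falls off the work surface, if the arm or the gripper's body presses on something with over 40 N, if the wrist force passes 120 N, or if a joint passes its speed limit or range.

## Working session

There is one attempt and no reset: what is moved stays moved. The work goes in short steps, Python scripts to look and compute and a tool call to move; the robot and the scene stay as the last step left them, time stands still between calls to the robot, and variables do not carry over. Pictures are saved under pics/ and viewed, at most 10 in all, crops included, and the job is handed in when it is done.

Besides the shell and the picture viewer there is one more tool, called after "Emit:" as name([rows], argument=value, ...), one row to a line, values as JSON. apply_moves: Moves the arm, as the interface text tells. Its arguments: {"type":"object","properties":{"plan":{"type":"array","items":{"type":"array","items":{"type":"array","items":{"type":"number","minimum":-1,"maximum":1}}}},"newtons":{"type":"number"}},"required":["plan"]}

```bash
mkdir -p pics; cat > h.py <<'E'
import numpy as np,cv2
from station import r
def shot(n,f):
    c=r.camera(n); cv2.imwrite(f,cv2.cvtColor(c["image"],cv2.COLOR_RGB2BGR)); np.savez(f[:-3]+"npz",**c); return c
def world(c):
    K=c["camera_matrix"]; v,u=np.mgrid[:384,:512]; z=c["range_z"]
    p=np.stack([(u-K[0,2])/K[0,0]*z,(v-K[1,2])/K[1,1]*z,z],-1)
    return p@np.array(c["rotation"]).T+c["origin"]
E
python3 - <<'E'
from h import *
for n in("top","side"): c=shot(n,f"pics/{n}1.png");print(c["origin"],c["rotation"])
o=r.get_obs();print(o["time_s"],o["ee_pos"],o["ee_rot"],o["width"])
E
```

```text
[ 0.51063995 -0.10743386  1.38139025] [ 0.71012469 -0.70382763  0.0135119  -0.01292392]
[0.3428134  0.68722078 0.64160312] [-0.13667101  0.87316104 -0.46419967  0.05856192]
0.1 [0.15238386 0.63124512 0.22577731] [ 1.18070298e-01  9.93004850e-01 -8.72635232e-04 -1.08742474e-04] 0.09184960428505047
```

View pics/top1.png

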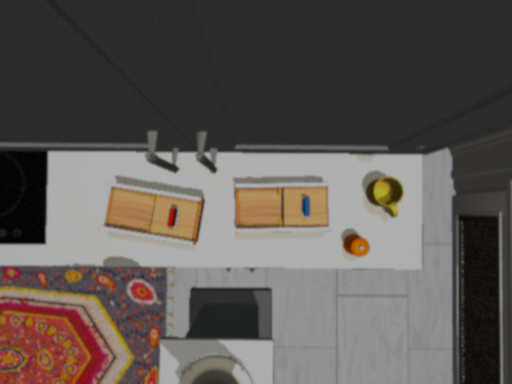

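View pics/side1.png

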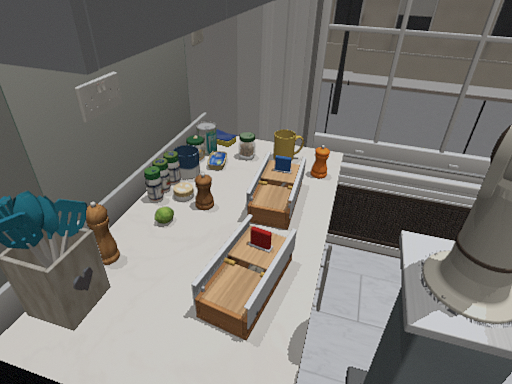

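The top view shows the red grip at (172,216), the blue one at (306,205) and an orange mill look-alike at (357,245). The side view shows red at (261,237) and blue at (283,163), with wooden mills at (100,230) and (204,190) behind the boxes. The orange one is at (320,160). The red-grip box is the nearer one in the side view, and I'll confirm that with a crop.

```bash
sed -i 's/np.array(c\["rotation"\])/R.from_quat(c["rotation"]).as_matrix()/; 1a from scipy.spatial.transform import Rotation as R' h.py
python3 - <<'E'
from h import *
for n in("top","side"):
    c=dict(np.load(f"pics/{n}1.npz")); P=world(c); I=c["image"].astype(int)
    m=(I[...,0]>110)&(I[...,1]<50)&(I[...,2]<50)&(P[...,2]>.06)&(P[...,2]<.2)&(P[...,0]>.3)
    b=(I[...,2]>90)&(I[...,0]<60)&(P[...,2]>.06)&(P[...,2]<.2)
    for k,mm in(("red",m),("blue",b)):
        p=P[mm]; print(n,k,len(p),p.min(0).round(3),p.max(0).round(3),np.median(p,0).round(3))
        if n=="top":
            t=p[p[:,2]>p[:,2].max()-.012]; print(" top",t.mean(0).round(3),len(t)); print(cv2.minAreaRect((t[:,:2]*1000).astype(np.float32)))
    if n=="top":
        # cover region: z ~ .1 wood
        for x,y in[(108,205),(130,210),(180,222),(160,150),(160,120),(203,150),(205,165),(300,130),(100,100),(120,255),(140,245),(110,180),(200,205)]: print((x,y),P[y,x].round(3),I[y,x])
        # box outline: points above 85mm near red box
        q=(P[...,2]>.05)&(P[...,2]<.115); q[:, :95]=0;q[:,215:]=0;q[:175]=0;q[250:]=0
        print("outline",cv2.minAreaRect((P[q][:,:2]*1000).astype(np.float32)), P[q].max(0))
    else:
        for x,y in[(98,212),(204,182),(320,155),(165,213),(204,200)]: print((x,y),P[y,x].round(3))
c=dict(np.load("pics/side1.npz"));cv2.imwrite("pics/crop1.png",cv2.resize(c["image"][160:340,60:320,::-1],None,fx=3,fy=3,interpolation=cv2.INTER_CUBIC))
E
```

```text
top red 68 [ 0.417 -0.367  0.081] [0.512 0.118 0.131] [0.49  0.111 0.125]
 top [0.492 0.11  0.125] 64
((492.2046203613281, 110.5551528930664), (9.728205680847168, 42.381900787353516), 79.87001037597656)
top blue 65 [ 0.502 -0.241  0.118] [ 0.544 -0.232  0.13 ] [ 0.523 -0.236  0.125]
 top [ 0.522 -0.236  0.125] 65
((523.0136108398438, -236.6498565673828), (41.050933837890625, 8.217226028442383), 0.3972497880458832)
(108, 205) [0.522 0.293 0.057] [168 129 103]
(130, 210) [0.509 0.234 0.057] [166 123  78]
(180, 222) [0.478 0.095 0.074] [175 138  88]
(160, 150) [0.61  0.054 0.565] [55 55 53]
(160, 120) [0.61  0.    0.841] [44 43 42]
(203, 150) [ 0.586 -0.04   0.77 ] [78 75 71]
(205, 165) [ 0.569 -0.04   0.744] [72 70 67]
(300, 130) [ 0.615 -0.164  0.749] [48 49 45]
(100, 100) [0.61  0.037 0.936] [44 43 43]
(120, 255) [ 0.382  0.275 -0.003] [167 168 165]
(140, 245) [ 0.41   0.219 -0.003] [171 173 172]
(110, 180) [ 0.593  0.307 -0.004] [170 171 171]
(200, 205) [0.524 0.045 0.053] [149  95  46]
outline ((500.48138427734375, 171.41456604003906), (251.1440887451172, 129.66896057128906), 80.90988159179688) [0.58144999 0.30504335 0.1143484 ]
side red 71 [ 0.436 -0.368  0.092] [0.514 0.121 0.129] [0.49  0.115 0.126]
side blue 57 [ 0.5   -0.418  0.062] [0.874 0.318 0.195] [ 0.823 -0.207  0.128]
(98, 212) [0.847 0.201 0.153]
(204, 182) [ 0.712 -0.068  0.097]
(320, 155) [ 0.421 -0.358  0.089]
(165, 213) [0.787 0.034 0.042]
(204, 200) [ 0.715 -0.066  0.035]
```

View pics/crop1.png

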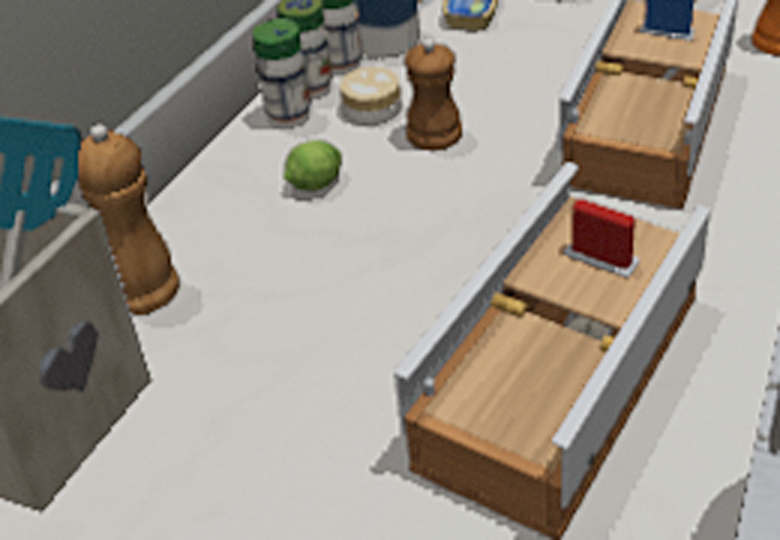

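The crop confirms it. The red-grip box is centred at about (0.500, 0.171), yawed −9.1°. The grip is at (0.492, 0.110) with its top at z = 0.126, i.e. box y ≈ −62 mm, which matches shut. The wooden mills are well clear at (0.71,−0.07) and (0.85,0.20).

Emit:
apply_moves([
  [[1,0,0,0,0,0,-0.025],[1,-0.07,-0.077,0,0,0,0],[1,-0.07,-0.077,0,0,0,0],[1,-0.07,-0.077,0,0,0,0],[1,-0.07,-0.077,0,0,0,0],[1,-0.07,-0.077,0,0,0,0],[1,-0.07,-0.077,0,0,0,0],[1,-0.07,-0.077,0,0,0,0],[1,-0.07,-0.077,0,0,0,0],[1,-0.07,-0.077,0,0,0,0],[1,-0.07,-0.077,0,0,0,0],[1,-0.07,-0.077,0,0,0,0],[1,-0.07,-0.077,0,0,0,0],[1,-0.07,-0.077,0,0,0,0],[1,-0.07,-0.077,0,0,0,0],[1,-0.065,-0.073,0,0,0,0],[1,0,0,0,0,0,0],[1,0,0,0,0,0,0]],
])

```text
time_s: 1.9
ee_pos: [0.4926, 0.1104, 0.2262]
ee_rot: [0.08, 0.997, -0.0, -0.001]
force: [-0.1, 0.0, -0.1]
width: 0.0917
grip_force: 0.0
```

Emit:
apply_moves([
  [[1,0,0,0.08,0,0,0],[1,0,0,0.08,0,0,0],[1,0,0,0.07,0,0,0],[1,0,0,0.06,0,0,0],[1,0,0,0.05,0,0,0],[1,0,0,0,0,0,0],[1,0,0,0,0,0,0]],
])

```text
time_s: 2.6
ee_pos: [0.492, 0.1127, 0.0908]
ee_rot: [0.078, 0.997, 0.0, -0.001]
force: [0.1, 0.7, 0.6]
width: 0.0919
grip_force: 0.0
```

```bash
python3 - <<'E'
from h import *
c=shot("side","pics/s2.png");cv2.imwrite("pics/s2c.png",cv2.resize(c["image"][160:340,120:380,::-1],None,fx=3,fy=3,interpolation=cv2.INTER_CUBIC))
o=r.get_obs();print(o["force"],o["ee_pos"])
E
```

```text
[ 0.33295764 -0.38016873  0.86119121] [0.49283759 0.11255559 0.09151704]
```

View pics/s2c.png

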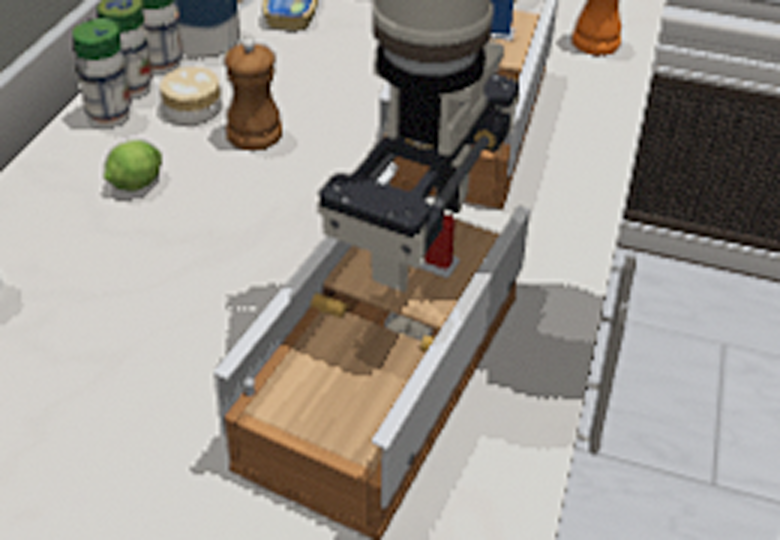

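The fingers straddle the red grip at crop (440,240), with nothing in contact. Closing now.

Emit:
apply_moves([
  [[-1,0,0,0,0,0,0],[-1,0,0,0,0,0,0],[-1,0,0,0,0,0,0],[-1,0,0,0,0,0,0],[-1,0,0,0,0,0,0],[-1,0,0,0,0,0,0],[-1,0,0,0,0,0,0],[-1,0,0,0,0,0,0],[-1,0,0,0,0,0,0],[-1,0,0,0,0,0,0]],
], newtons=25)

```text
time_s: 3.65
ee_pos: [0.4927, 0.1113, 0.0907]
ee_rot: [0.079, 0.997, -0.0, -0.0]
force: [-0.1, 0.6, 0.6]
width: 0.0164
grip_force: 0.0
```

Emit:
apply_moves([
  [[-1,0,0,0,0,0,0],[-1,0,0,0,0,0,0],[-1,0,0,0,0,0,0],[-1,0,0,0,0,0,0]],
])

```text
time_s: 4.05
ee_pos: [0.4926, 0.1113, 0.0907]
ee_rot: [0.079, 0.997, -0.0, -0.0]
force: [-0.1, -0.8, -0.6]
width: 0.0137
grip_force: 25.0
```

Gripped: the opening is 13.7 mm at 25 N. Lift 15 mm.

Emit:
apply_moves([
  [[-1,0,0,-0.013,0,0,0],[-1,0,0,-0.013,0,0,0],[-1,0,0,-0.013,0,0,0],[-1,0,0,0,0,0,0],[-1,0,0,0,0,0,0]],
])

```text
time_s: 4.55
ee_pos: [0.4926, 0.1113, 0.1065]
ee_rot: [0.079, 0.997, 0.0, 0.0]
force: [-0.3, 1.0, -0.9]
width: 0.0144
grip_force: 25.0
```

```bash
python3 - <<'E'
from h import *
for i in range(4): o=r.get_obs();print(o["force"],o["grip_force"],o["width"]);
for n in ("side","top"):
    c=shot(n,f"pics/{n}3.png");P=world(c);I=c["image"].astype(int)
    m=(I[...,0]>90)&(I[...,1]<50)&(I[...,2]<50)&(P[...,2]>.06)&(P[...,2]<.2)&(P[...,0]>.45)&(abs(P[...,1]-.11)<.04)
    print(n,m.sum(),P[m].min(0) if m.any() else 0,P[m].max(0) if m.any() else 0)
c=dict(np.load("pics/side3.npz"));cv2.imwrite("pics/s3c.png",cv2.resize(c["image"][200:320,180:340,::-1],None,fx=4,fy=4,interpolation=cv2.INTER_CUBIC))
E
```

```text
[-0.33091006  1.04766265 -0.89391942] 24.999801814556122 0.01440485685171222
[-0.33091006  1.04766265 -0.89391942] 24.999801814556122 0.01440485685171222
[-0.33091006  1.04766265 -0.89391942] 24.999801814556122 0.01440485685171222
[-0.33091006  1.04766265 -0.89391942] 24.999801814556122 0.01440485685171222
side 15 [0.46954565 0.1148587  0.13790559] [0.48123979 0.11982328 0.14278651]
top 0 0 0
```

View pics/s3c.png

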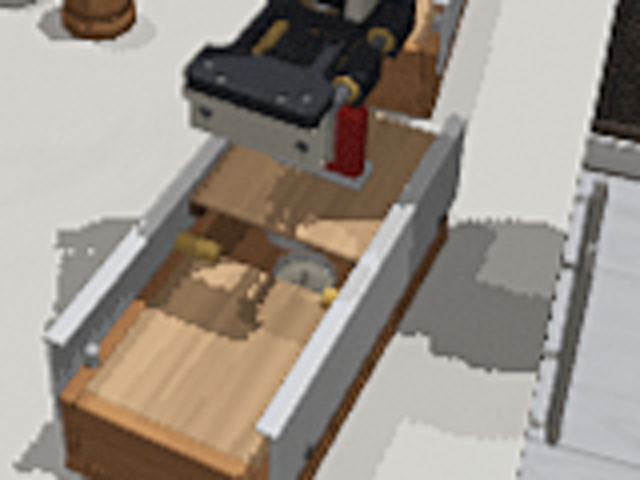

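The lid is lifted clear of the humps: grip top at z = 0.142, with a gap visible under the lid at crop (300,225). Sliding it open.

Emit:
apply_moves([
  [[-1,0,0.015,0,0,0,0],[-1,0,0.025,0,0,0,0],[-1,0,0.025,0,0,0,0],[-1,0,0.025,0,0,0,0],[-1,0,0.025,0,0,0,0],[-1,0,0.025,0,0,0,0],[-1,0,0.025,0,0,0,0],[-1,0,0.025,0,0,0,0],[-1,0,0.025,0,0,0,0],[-1,0,0.02,0,0,0,0],[-1,0,0,0,0,0,0],[-1,0,0,0,0,0,0]],
])

```text
time_s: 5.85
ee_pos: [0.5076, 0.2052, 0.1065]
ee_rot: [0.079, 0.997, 0.001, 0.0]
force: [1.0, 1.0, -1.4]
width: 0.014
grip_force: 25.0
```

Moved 95 mm. Now creep on towards the end stop.

Emit:
apply_moves([
  [[-1,0,0.004,0,0,0,0],[-1,0,0.004,0,0,0,0],[-1,0,0.004,0,0,0,0],[-1,0,0,0,0,0,0],[-1,0,0,0,0,0,0]],
])

```text
time_s: 6.35
ee_pos: [0.5079, 0.2071, 0.1059]
ee_rot: [0.08, 0.997, -0.001, -0.001]
force: [0.0, -5.5, -1.8]
width: 0.0136
grip_force: 25.0
```

There's a −5.5 N reaction after about 97 mm, so the lid is at the stop. Lower it, then open the fingers.

Emit:
apply_moves([
  [[-1,0,0,0.01,0,0,0],[-1,0,0,0.01,0,0,0],[-1,0,0,0.01,0,0,0],[-1,0,0,0.008,0,0,0],[-1,0,0,0,0,0,0],[-1,0,0,0,0,0,0]],
])

```text
time_s: 6.95
ee_pos: [0.5079, 0.2071, 0.0907]
ee_rot: [0.08, 0.997, -0.001, -0.001]
force: [-0.5, -5.7, -1.9]
width: 0.0142
grip_force: 25.0
```

Emit:
apply_moves([
  [[0.2,0,0,0,0,0,0],[0.2,0,0,0,0,0,0],[0.2,0,0,0,0,0,0],[0.2,0,0,0,0,0,0],[0.2,0,0,0,0,0,0],[0.2,0,0,0,0,0,0],[0.2,0,0,0,0,0,0],[0.2,0,0,-0.03,0,0,0],[0.2,0,0,-0.06,0,0,0],[0.2,0,0,-0.08,0,0,0],[0.2,0,0,-0.08,0,0,0],[0.2,0,0,-0.08,0,0,0],[0.2,0.08,0,0,0,0,0],[0.2,0.08,0,0,0,0,0],[0.2,0.08,0,0,0,0,0],[0.2,0,0,0,0,0,0],[0.2,0,0,0,0,0,0]],
])

```text
time_s: 8.65
ee_pos: [0.4135, 0.2243, 0.2242]
ee_rot: [0.078, 0.997, 0.0, 0.001]
force: [0.5, 0.3, -0.5]
width: 0.0549
grip_force: 0.0
```

```bash
python3 - <<'E'
from h import *
for n in ("side","top"):
    c=shot(n,f"pics/{n}4.png");P=world(c);I=c["image"].astype(int)
    m=(I[...,0]>90)&(I[...,1]<50)&(I[...,2]<50)&(P[...,2]>.06)&(P[...,2]<.2)&(P[...,0]>.45)&(abs(P[...,1]-.2)<.06)
    p=P[m]
    if len(p): t=p.mean(0); print(n,m.sum(),t,p.max(0), "box y",(t[:2]-[.5005,.1714])@[.158,.987])
o=r.get_obs();print(o["force"],o["ee_pos"],o["time_s"])
E
```

```text
side 102 [0.50604294 0.20978496 0.12545577] [0.53002635 0.21621283 0.12863653] box y 0.03876173938755712
top 74 [0.50975184 0.20669239 0.12491541] [0.52937362 0.21426986 0.13161316] box y 0.036295384228376415
[-5.17502025e-01 -4.14787428e-05  1.30466687e-01] [0.41457839 0.22395529 0.22383276] 8.75
```

View pics/side4.png

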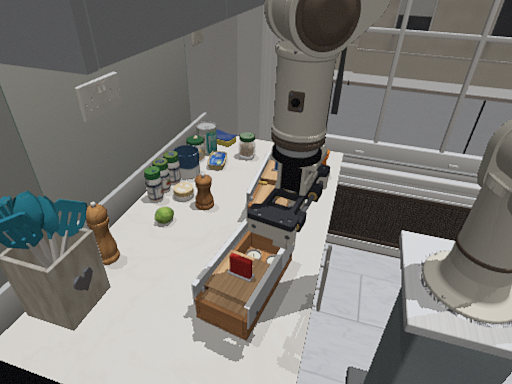

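The red lid at (240,265) is open and down. Box y is +36 to +39 mm and its top is at z ≈ 0.126. The tea lights show at (255,255) and (272,262), both mills are where they were, and the arm is clear.

```bash
python3 -c "
from station import r
print(r.job_done())"
```

```text
the job is handed in; nothing more can be done
None
```

The red-grip box is open: its lid is against the end stop and down on its rails with the tea lights exposed, the blue box and salt mill were not touched, and the job was handed in at about 9 s.

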